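# Shim up a spindle plate with the right wedge

### The job

The red wedge in front of the hinged blue spindle plate is too thin to lift it: swap it with the yellow wedge in the grey tray, so that the red one lies flat in the tray and the yellow one lies flat inside the yellow outline on the rig's base, tip towards the plate and still clear of it (the green mat is free for setting one down on the way). Then take the yellow wedge by its grip block and slide it flat along the base under the steel bar at the plate's front edge until the bar has just risen, by about 4 mm (at least 2, at most 7), with nothing but the wedge lifting it. Finish while still gripping the wedge there; do not push or pull on the plate itself and leave the other things on the bench where they stand.

Things in the scene. Friction and masses are not known exactly. Their poses are not given: they have to be found in the camera images.
- rig: the fixed rig: a dark steel base slab 370 x 190 x 10 mm on the bench. Origin at the centre of its underside; x points along it to the plate and its hinge; z up. The slab's top is 10 mm above the origin. On it a yellow outline (150 mm along x by 62 mm inside) is centred at x = -90, y = 0 mm.
- plate_bar (a point): lowest point, at mid-width, of the round steel bar (12 mm diameter, 170 mm long, across the rig) along the front edge of the blue plate. At rest it is at x = 0, y = 0, z = 22 mm in the rig's frame, that is, 12 mm clear above the slab; the lift is how far it rises above that. Between the two black rest pads the lane under the bar is 130 mm wide.
- plate: the blue hinged plate, 170 mm wide, about 1 kg with the black spindle on it (top 115 mm above the bench, 70 mm behind the bar). Origin on its hinge axis, which runs across the rig at x = 160, z = 30 mm in the rig's frame; it swings up freely, falls back and rests on two black pads. About 3 to 5 N of its weight bears on the front bar.
- tray: the fixed grey tray, outside 170 x 100 mm, rim 12 mm high, walls 4 mm, floor 4 mm thick; it lies left or right of the rig, turned a little. Origin at the centre of its underside, x along its length, z up.
- mat: the fixed green mat, 170 x 110 mm, 3 mm thick, empty, on the other side of the rig from the tray. Origin at the centre of its underside, x along its length, z up.
- red_wedge_grip (a point): Grasp point of the red wedge: inside its red grip block, on the mid-line, 30 mm above the wedge's underside, 18 mm ahead of its tail face and 100 mm behind its tip. x points along the wedge to the tip, y across (fingers close on the two 38 x 44 mm block sides, 30 mm apart), z up.
- yellow_wedge_grip (a point): Grasp point of the yellow wedge: inside its yellow grip block, on the mid-line, 30 mm above the wedge's underside, 18 mm ahead of its tail face and 100 mm behind its tip. x points along the wedge to the tip, y across (fingers close on the two 38 x 44 mm block sides, 30 mm apart), z up.
- red_wedge: The red wedge, 118 mm long, 30 mm wide, about 0.24 kg: a red grip block (38 long, 44 mm tall) at the tail, then a bare steel taper 80 mm long falling from 9 mm at the block to 4 mm at the tip. Origin on its underside, 40 mm ahead of the grasp point, 60 mm behind the tip; x to the tip, z up. Starts on the rig's slab inside the outline, tip to the plate.
- yellow_wedge: The yellow wedge, 118 mm long, 30 mm wide, about 0.24 kg: a yellow grip block (38 long, 44 mm tall) at the tail, then a bare steel taper 80 mm long falling from 24 mm at the block to 6 mm at the tip. Origin on its underside, 40 mm ahead of the grasp point, 60 mm behind the tip; x to the tip, z up. Starts on the tray's floor, tip roughly along the tray's +x.
- oil_bottle: bystander: amber oil bottle, 56 mm diameter, 150 mm tall; origin at the centre of its underside.
- sleeve: bystander: turned steel sleeve with a flange, 90 mm diameter, 60 mm tall; origin at the centre of its underside.
- spare_spindle: bystander: black and yellow spare spindle, 150 mm long, 50 mm high, lying on two wooden blocks; origin under its middle.
- mug: bystander: white mug, 76 mm diameter, 90 mm tall; origin at the centre of its underside.
- wrench: bystander: steel wrench lying flat; origin under its middle.
Not all that is in view belongs to the job. Leave any black or orange look-alike of the yellow_wedge alone.

How it is judged:
By the outcome, as a careful person would: the job done as asked, in the order asked, and still so for the second after the job is handed in, while the arm keeps its last pose, push and grip.
It also fails if it takes over 72 s, if anything falls off the work surface, if the arm or the gripper's body presses on something with over 40 N, if the wrist force passes 120 N, or if a joint passes its speed limit or range.

### The arm

A 6-joint arm with a two-finger parallel gripper is mounted at the origin on the work surface. World frame = base frame: x ahead of the robot, y to its left, z up, the work surface at z = 0. Lengths are in m, angles in rad, forces in N, time in s.
With the tool pointing down it reaches from about 0.3 to 0.775 m from the base axis. Payload 14.6 kg.
Tool frame: the origin (TCP) lies at the very end of the fingers, on their centre line; the grasp point (between the pads) lies 19 mm behind it; x points along the fingers, y is the direction in which the jaws open and shut, and the axes are right-handed (so a half turn about x gives the same grasp; the last joint's range is limited). The gripper opens to 94 mm and grips with 3 to 60 N. Pads are 16 mm wide; open, the fingers measure 119 mm over their backs; the gripper's body (75 mm by 177 mm) begins 78 mm behind the grasp point.
Start: joints at [-1.293, 0.3, 1.521, -0, 1.321, -0.067], TCP at [0.186, -0.518, 0.177] pointing down, gripper open.
Joint ranges: [-3.03, 3.03], [-0.79, 2.21], [0.23, 2.52], [-1.04, 4.18], [0, 3.07], [-2.55, 2.55]. Speed limits (rad/s): [2.22, 2.22, 2.57, 3.14, 3.14, 3.14].

### API

Orientations are given as [roll, pitch, yaw] about the fixed x, y, z axes, in that order (R = Rz(yaw) Ry(pitch) Rx(roll)).
In Python, from station import ctrl, viewer, hand_in gives the robot as it stands. The module is installed in compiled form; this text tells all that it offers.
- The arm moves only by the tool play_rows, never from a script. Its argument "deltas" is a list that holds one entry, the list of rows, each a list of 7 numbers: the shift along the tool's x, y, z in mm, then the turn, a rotation vector about the tool's x, y, z in rad, then the finger opening in mm, from 0 to 94. In form: [[[dx, dy, dz, ax, ay, az, gripper], ...]]. A call has 1 to 10 rows; each row shifts and turns the commanded pose from where the row before left it, along the tool's axes as they then stand; what a row does not reach is not made up. A row lasts 1/10 s, in which the tool goes at most 50 mm and 8.59 degrees, less where a joint would pass 70% of its speed; a pose out of reach is approached as far as the arm can. A call with a gripper value outside its range is refused whole. The fingers move at their own pace and stop on an object; "grip_force" is the grip in N (left out, the last holds). Time passes only in rows, so rows that do not move let the fingers close. It gives the time, the measured TCP pose, the force and the opening at its end, in the units of the state.
- ctrl.get_obs(): the state, without advancing time (a new reading comes with each control period).
- viewer.camera(name): name is "side" or "top"; returns a dict with "img" (400x640x3 uint8, red, green, blue), "fx", "fy", "cx", "cy" (pixels), "rvec" (rotation vector, rad) and "tvec" (3), from world to camera coordinates, as OpenCV has them. Camera axes: x right, y down, z forward; pixel columns grow to the right and rows downward; lengths in m; the calibration is good to about 2 mm. A picture is of the moment at which its call begins. There is no depth.
- hand_in(): hands the job in, once; it reports no verdict.
The state is a dict: "time_s": time; "qpos": joint angles; "joint_vel": joint speeds; "tau": joint torques, N m; "ee_pos": TCP position; "eef_rot": TCP orientation; "force": force on the tool from outside, world axes, zero at the start; "moment": the same for the moment, N m; "grip_width": finger opening in m.
Only numpy, scipy, OpenCV 4.12 (cv2) and the standard library are available. Lean on these libraries where they do the work, as an engineer would, in place of code of your own. Each camera call takes 0.05 s, during which the arm holds its last target.

## Working session

There is one attempt and no reset: what is moved stays moved. The work goes in short steps, Python scripts to look and compute and a tool call to move; the robot and the scene stay as the last step left them, time stands still between calls to the robot, and variables do not carry over. Pictures are saved under pics/ and viewed, and the job is handed in when it is done.

Besides the shell and the picture viewer there is one more tool, called after "Emit:" by a JSON object that holds its "method" and its "body". play_rows: Moves the arm, as the interface text tells. Its arguments: {"type":"object","properties":{"deltas":{"type":"array","items":{"type":"array","items":{"type":"array","items":{"type":"number"}}}},"grip_force":{"type":"number"}},"required":["deltas"]}

```bash
mkdir -p pics; python3 - <<'E'
from station import ctrl, viewer
import cv2,pickle
o=ctrl.get_obs(); print({k:o[k] for k in('time_s','ee_pos','eef_rot','force','grip_width')})
for n in('side','top'):
    c=viewer.camera(n); pickle.dump(c,open(f'{n}0.pkl','wb'))
    cv2.imwrite(f'pics/{n}0.png',c['img'][:,:,::-1]); print(n,c['fx'],c['fy'],c['cx'],c['cy'],c['rvec'],c['tvec'])
E
```

```text
{'time_s': 0.0, 'ee_pos': array([ 0.18579555, -0.5173402 ,  0.17687228]), 'eef_rot': array([-1.61607993,  1.56962112,  1.8702647 ]), 'force': array([-0.1119179 ,  1.0311025 , -0.48816959]), 'grip_width': 0.09371978751530578}
side 389.49617673579087 389.49617673579087 319.369494204182 203.44167219282795 [ 0.67508201 -2.64699256  1.08729712] [0.44547733 0.22568439 1.3398987 ]
top 402.4751828089804 402.4751828089804 321.61267171221266 201.90629990255417 [ 2.18780334 -2.19869611  0.09526777] [-0.01228465  0.52457202  1.39815017]
```

View pics/top0.png

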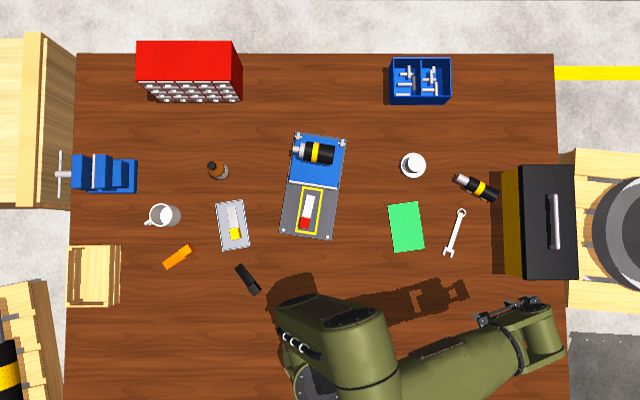

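View pics/side0.png

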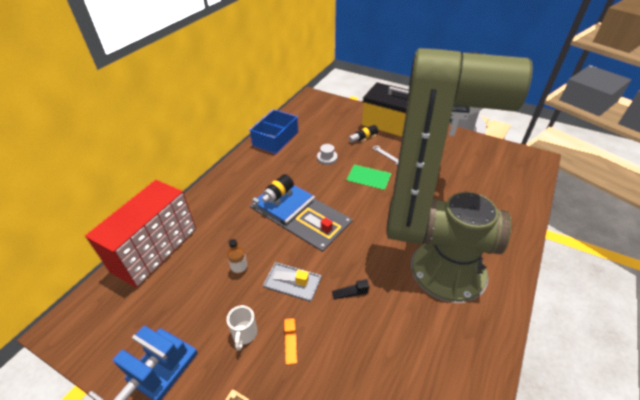

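Candidates in the top view: the yellow wedge in the tray (235,233), the orange look-alike (177,257), the black look-alike (247,280) and the red wedge on the rig (304,224). I take the yellow one in the tray and the red one in the outline, and check both in close crops.

```bash
cat > h.py <<'E'
import cv2,numpy as np,pickle
def crop(img,x0,y0,x1,y1,s,fn):
    c=cv2.resize(img[y0:y1,x0:x1],None,fx=s,fy=s,interpolation=cv2.INTER_CUBIC)
    step=5 if s>=8 else 10
    for x in range(x0-x0%-step if 0 else (x0+step-1)//step*step,x1,step):
        X=int((x-x0+.5)*s); cv2.line(c,(X,0),(X,8),(255,0,255),1)
        if x%10==0: cv2.putText(c,str(x),(X-10,20),0,.4,(255,0,255),1)
    for y in range((y0+step-1)//step*step,y1,step):
        Y=int((y-y0+.5)*s); cv2.line(c,(0,Y),(8,Y),(255,0,255),1)
        if y%10==0: cv2.putText(c,str(y),(10,Y+4),0,.4,(255,0,255),1)
    cv2.imwrite(fn,c[:,:,::-1])
def ray(c,u,v):
    R,_=cv2.Rodrigues(np.array(c['rvec'],float)); t=np.array(c['tvec'],float).ravel()
    d=R.T@np.array([(u-c['cx'])/c['fx'],(v-c['cy'])/c['fy'],1.]); return -R.T@t,d
def at(c,u,v,z):
    o,d=ray(c,u,v); return o+d*(z-o[2])/d[2]
def proj(c,P):
    return cv2.projectPoints(np.atleast_2d(np.array(P,float)),np.array(c['rvec'],float),np.array(c['tvec'],float),np.array([[c['fx'],0,c['cx']],[0,c['fy'],c['cy']],[0,0,1.]]),None)[0][:,0]
E
python3 - <<'E'
from h import *
t=pickle.load(open('top0.pkl','rb'))['img'];s=pickle.load(open('side0.pkl','rb'))['img']
crop(t,270,125,355,245,5,'pics/a1.png'); crop(t,205,190,260,260,8,'pics/a2.png')
crop(s,245,165,365,315,4,'pics/a3.png')
E
```

```text
(no output)
```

View pics/a1.png

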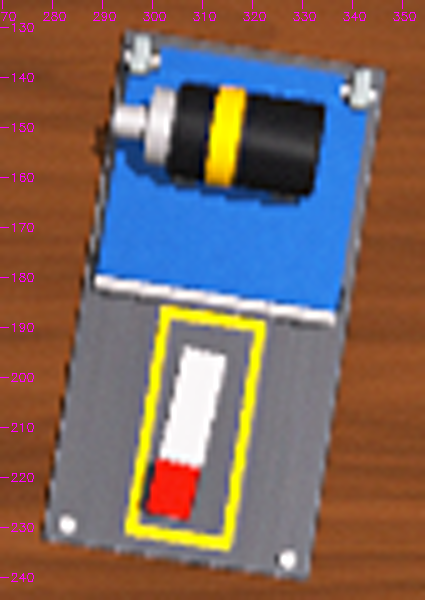

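View pics/a2.png

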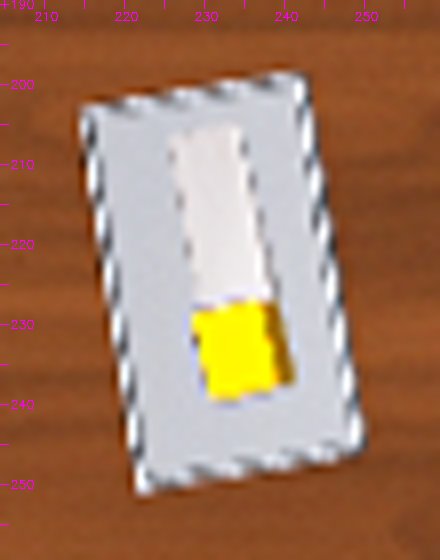

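View pics/a3.png

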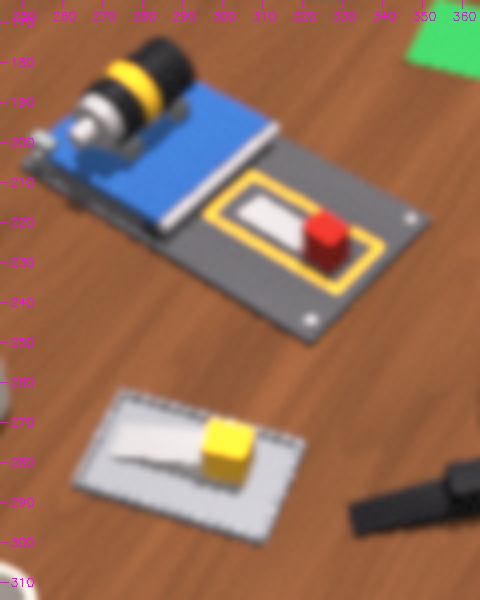

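```bash
cat > fit1.py <<'E'
from h import *
from scipy.optimize import least_squares
C={n:pickle.load(open(n+'0.pkl','rb')) for n in('top','side')}
def fit(obs,x0):  # obs: (cam,u,v,local xyz)
    def W(p):
        c,s=np.cos(p[2]),np.sin(p[2]); L=np.array([o[3] for o in obs],float)/1000
        return np.c_[p[0]+c*L[:,0]-s*L[:,1],p[1]+s*L[:,0]+c*L[:,1],L[:,2]]
    def f(p):
        w=W(p); return np.concatenate([proj(C[o[0]],w[i])[0]-o[1:3] for i,o in enumerate(obs)])
    r=least_squares(f,x0,loss='soft_l1'); return r.x,r.fun.reshape(-1,2)
T,S='top','side'
rig=[(T,278.5,232.5,(-185,95,10)),(T,331.1,239.9,(-185,-95,10)),(T,346.1,138.5,(185,-95,10)),(T,295.1,130.9,(185,95,10)),
(S,352,219.5,(-185,-95,10)),(S,322.5,250,(-185,95,10))]
tray=[(T,214.75,202.75,(85,50,12)),(T,242.25,198.5,(85,-50,12)),(T,250.1,245.1,(-85,-50,12)),(T,222,251,(-85,50,12)),
(S,275,261.5,(85,-50,12)),(S,320.25,274.75,(-85,-50,12)),(S,311,300.5,(-85,50,12)),(S,262.5,286.25,(85,50,12))]
def wedge(z0,tipz,t,s,tip):
    b=[(18+2-0,0)]
    # grasp frame: block x -18..20, y +-15, top 44
    k=[(20,15),(20,-15),(-18,-15),(-18,15)]
    o=[(T,*t[i],(*k[i],z0+44)) for i in range(4) if t[i]]
    o+=[(S,*s[i],(*k[i],z0+44)) for i in range(4) if s[i]]
    o+=[(T,*tip[0],(100,15,z0+tipz)),(T,*tip[1],(100,-15,z0+tipz))]
    return o
yel=wedge(4,6,[(228.6,228.9),(237.6,227.4),(239.5,238),(230.75,239.5)],[(294.75,276.5),(296.25,269),(308.5,271.5),(307,279)],[(226,207),(234.25,205.4)])
red=wedge(10,4,[(300.9,216.5),(309.5,217.7),(307.5,228.7),(298.9,227.1)],[None,(325.75,217),(332,222.5),None],[(306.3,193.7),(314.7,195.1)])
if __name__=='__main__':
    np.set_printoptions(precision=4,suppress=True)
    for n,o,x0 in(('rig',rig,(.6,0,0)),('tray',tray,(.5,.25,0)),('yel',yel,(.5,.25,0)),('red',red,(.5,0,0))):
        p,r=fit(o,x0); print(n,p,np.round(r,1).tolist())
E
python3 fit1.py
```

```text
rig [ 0.5859  0.0169 -0.1589] [[-0.8, -0.1], [-0.0, 0.8], [0.6, -0.3], [-0.8, -0.8], [0.8, -0.8], [0.1, -0.2]]
tray [0.4472 0.3005 0.1715] [[-0.9, 0.3], [-0.2, -0.4], [-0.2, 0.7], [-0.4, -0.1], [-0.3, 0.1], [0.7, -0.1], [-0.2, -1.1], [0.1, -1.4]]
yel [0.4149 0.2853 0.2285] [[-0.1, 0.1], [-0.5, -0.4], [0.0, -0.2], [0.2, 0.4], [0.2, -0.2], [1.6, -0.0], [0.3, 0.0], [-0.9, -0.0], [-0.1, -0.1], [-0.0, -0.4]]
red [ 0.4516  0.0464 -0.2181] [[0.0, -0.6], [0.0, 0.0], [-0.4, -0.1], [-0.4, -0.3], [-0.5, -0.7], [1.1, -1.2], [-0.1, 0.5], [-0.2, 0.9]]
```

```bash
cat > plan.py <<'E'
from h import *
from scipy.spatial.transform import Rotation as Ro
from station import ctrl
def Rd(yaw,flip=False):
    y=yaw+(np.pi if flip else 0); c,s=np.cos(y),np.sin(y)
    return np.array([[0,-s,c],[0,c,s],[-1,0,0]])
def now():
    o=ctrl.get_obs(); return np.array(o['ee_pos']),Ro.from_euler('xyz',o['eef_rot']).as_matrix(),o
def plan(wps,start=None,v=45,grip=94):
    """wps: list of (xyz m, yaw, flip[,v]) ; prints rows, integer mm"""
    p,R,o=now() if start is None else start
    p=p.copy();R=R.copy();rows=[]
    for w in wps:
        t=np.array(w[0],float);RT=Rd(w[1],w[2]); vv=w[3] if len(w)>3 else v
        n=max(1,int(np.ceil(max(np.linalg.norm(t-p)*1000/vv,np.linalg.norm(Ro.from_matrix(R.T@RT).as_rotvec())/.145))))
        p0=p.copy();rv=Ro.from_matrix(R.T@RT).as_rotvec();R0=R.copy()
        for i in range(1,n+1):
            pt=p0+(t-p0)*i/n;Rt=R0@Ro.from_rotvec(rv*i/n).as_matrix()
            d=np.round(R.T@(pt-p)*1000); a=np.round(Ro.from_matrix(R.T@Rt).as_rotvec(),3)
            rows.append([*d.astype(int).tolist(),*(a+0.).tolist(),grip]); p=p+R@d/1000; R=R@Ro.from_rotvec(a).as_matrix()
        rows.append(f'-- n={n} at {np.round(p,4)}')
    for r in rows: print(r)
def err(t,yaw,flip):
    p,R,o=now(); d=R.T@(np.array(t)-p)*1000; a=Ro.from_matrix(R.T@Rd(yaw,flip)).as_rotvec()
    print('t',round(o['time_s'],2),'p',np.round(p,4),'err mm',np.round(d,1),'rot',np.round(a,3),'F',np.round(o['force'],1),'w',round(o['grip_width'],4),'q',np.round(o['qpos'],2))
E
python3 - <<'E'
from plan import *
p,R,o=now(); print(R.round(3)); 
t=pickle.load(open('top0.pkl','rb'))
for u,v in((388,206),(418,202),(425,247),(393,251)): print(at(t,u,v,.003).round(4))
for f in(0,1): print(Ro.from_matrix(R.T@Rd(.2285,f)).as_rotvec())
plan([((.40,-.2,.17),0.0,0),((.415,.285,.17),.2285,0),((.415,.285,.06),.2285,0),((.415,.285,.016),.2285,0,20)],grip=60)
E
```

```text
[[-0.     0.338 -0.941]
 [ 0.001 -0.941 -0.338]
 [-1.    -0.001 -0.   ]]
[ 0.5099 -0.2518  0.003 ]
[ 0.5238 -0.3596  0.003 ]
[ 0.3637 -0.3809  0.003 ]
[ 0.3503 -0.2668  0.003 ]
[-3.02529906e+00 -1.48752649e-03 -1.90742565e-05]
[ 1.16293233e-01 -1.25956164e-05  9.82282745e-04]
[0, -11, -15, -0.14, 0.0, 0.0, 60]
[1, -9, -17, -0.14, 0.0, 0.0, 60]
[0, -7, -18, -0.14, 0.0, 0.0, 60]
[0, -4, -19, -0.139, 0.0, 0.0, 60]
[1, -1, -19, -0.14, 0.0, 0.0, 60]
[0, 1, -19, -0.14, 0.0, 0.0, 60]
[1, 4, -19, -0.14, 0.0, 0.0, 60]
[0, 7, -18, -0.14, 0.0, 0.0, 60]
[0, 8, -17, -0.14, -0.001, 0.0, 60]
[1, 12, -15, -0.139, 0.0, 0.0, 60]
[0, 13, -14, -0.14, 0.0, 0.0, 60]
[0, 15, -12, -0.14, 0.0, 0.0, 60]
[1, 17, -10, -0.14, 0.0, 0.0, 60]
[0, 17, -7, -0.14, 0.0, 0.0, 60]
[0, 19, -4, -0.14, 0.0, 0.0, 60]
[1, 19, -3, -0.139, 0.0, 0.0, 60]
[0, 19, 1, -0.14, 0.0, 0.0, 60]
[0, 19, 3, -0.14, 0.0, 0.0, 60]
[1, 18, 6, -0.14, 0.0, 0.0, 60]
[0, 17, 9, -0.14, 0.0, 0.0, 60]
-- n=20 at [ 0.4002 -0.2003  0.17  ]
[0, 44, 1, -0.021, 0.0, 0.0, 60]
[0, 44, 3, -0.021, 0.0, 0.0, 60]
[0, 44, 3, -0.02, 0.0, 0.0, 60]
[0, 44, 4, -0.021, 0.0, 0.0, 60]
[0, 44, 5, -0.021, 0.0, 0.0, 60]
[0, 44, 6, -0.021, 0.0, 0.0, 60]
[0, 43, 7, -0.02, 0.0, 0.0, 60]
[0, 44, 7, -0.021, 0.0, 0.0, 60]
[0, 43, 9, -0.021, 0.0, 0.0, 60]
[0, 43, 10, -0.021, 0.0, 0.0, 60]
[0, 43, 10, -0.02, 0.0, 0.0, 60]
-- n=11 at [0.415  0.2849 0.17  ]
[37, 0, 0, 0.0, 0.0, 0.0, 60]
[36, 0, 0, 0.0, 0.0, 0.0, 60]
[37, 0, 0, 0.0, 0.0, 0.0, 60]
-- n=3 at [0.415  0.2849 0.06  ]
[15, 0, 0, 0.0, 0.0, 0.0, 60]
[14, 0, 0, 0.0, 0.0, 0.0, 60]
[15, 0, 0, 0.0, 0.0, 0.0, 60]
-- n=3 at [0.4149 0.2849 0.016 ]
```

```bash
python3 - <<'E'
from plan import *
plan([((.38,-.18,.17),0.28,1),((.415,.285,.17),.2285,1),((.415,.285,.016),.2285,1)],grip=60,v=48)
E
```

```text
[1, -28, -33, 0.007, 0.0, 0.0, 60]
[1, -28, -33, 0.007, 0.0, 0.0, 60]
[0, -29, -32, 0.008, 0.0, 0.0, 60]
[1, -28, -33, 0.007, 0.0, 0.0, 60]
[1, -29, -32, 0.007, 0.0, 0.001, 60]
[1, -29, -32, 0.007, 0.0, 0.0, 60]
[1, -30, -32, 0.007, 0.0, 0.0, 60]
[0, -29, -31, 0.008, 0.0, 0.0, 60]
[1, -30, -31, 0.007, 0.0, 0.0, 60]
-- n=9 at [ 0.3797 -0.1804  0.1701]
[0, -44, -16, 0.005, 0.0, 0.0, 60]
[0, -44, -16, 0.005, 0.0, 0.0, 60]
[0, -44, -16, 0.005, 0.0, 0.0, 60]
[0, -43, -16, 0.006, 0.0, 0.0, 60]
[0, -45, -15, 0.005, 0.0, 0.0, 60]
[0, -44, -15, 0.005, 0.0, 0.0, 60]
[0, -44, -15, 0.005, 0.0, 0.0, 60]
[0, -44, -15, 0.005, 0.0, 0.0, 60]
[0, -45, -14, 0.005, 0.0, 0.0, 60]
[0, -44, -14, 0.005, 0.0, 0.0, 60]
-- n=10 at [0.4148 0.2848 0.1701]
[39, 0, 0, 0.0, 0.0, 0.0, 60]
[38, 0, 0, 0.0, 0.0, 0.0, 60]
[39, 0, 0, 0.0, 0.0, 0.0, 60]
[38, 0, 0, 0.0, 0.0, 0.0, 60]
-- n=4 at [0.4148 0.2848 0.0161]
```

Emit:
{"method": "play_rows", "body": {"deltas": [[[1,-28,-33,0.007,0,0,60],[1,-28,-33,0.007,0,0,60],[0,-29,-32,0.008,0,0,60],[1,-28,-33,0.007,0,0,60],[1,-29,-32,0.007,0,0,60],[1,-29,-32,0.007,0,0,60],[1,-30,-32,0.007,0,0,60],[0,-29,-31,0.008,0,0,60],[1,-30,-31,0.007,0,0,60]]]}}

```text
time_s: 1.0
ee_pos: [0.3803, -0.179, 0.1705]
eef_rot: [2.223, 1.571, -0.639]
force: [1.0, -1.1, 0.1]
grip_width: 0.0602
```

Emit:
{"method": "play_rows", "body": {"deltas": [[[0,-44,-16,0.005,0,0,60],[0,-44,-16,0.005,0,0,60],[0,-44,-16,0.005,0,0,60],[0,-43,-16,0.006,0,0,60],[0,-45,-15,0.005,0,0,60],[0,-44,-15,0.005,0,0,60],[0,-44,-15,0.005,0,0,60],[0,-44,-15,0.005,0,0,60],[0,-45,-14,0.005,0,0,60],[0,-44,-14,0.005,0,0,60]]]}}

```text
time_s: 2.0
ee_pos: [0.4144, 0.2867, 0.1703]
eef_rot: [0.488, 1.571, -2.424]
force: [0.8, -0.0, 0.4]
grip_width: 0.0595
```

Emit:
{"method": "play_rows", "body": {"deltas": [[[35,0,0,0,0,0,60],[30,0,0,0,0,0,60],[0,0,0,0,0,0,60]]]}}

```text
time_s: 2.3
ee_pos: [0.4128, 0.2837, 0.1019]
eef_rot: [0.303, 1.564, -2.609]
force: [0.1, 0.0, 0.8]
grip_width: 0.06
```

```bash
python3 - <<'E'
from plan import *
from station import viewer
err((.415,.285,.016),.2285,1)
c=viewer.camera('top'); crop(c['img'],190,180,290,280,6,'pics/b1.png')
s=viewer.camera('side'); crop(s['img'],245,200,365,320,5,'pics/b2.png')
err((.415,.285,.016),.2285,1)
p,R,o=now(); print(proj(c,p),proj(s,p))
E
```

```text
t 2.3 p [0.4128 0.2837 0.1019] err mm [85.9 -0.9 -3. ] rot [ 0.001  0.007 -0.002] F [0.1 0.  0.8] w 0.06 q [ 0.53  0.27  1.74 -0.    1.13  1.87]
t 2.4 p [0.415  0.2846 0.1061] err mm [90.1 -0.4 -0.1] rot [ 0.  0. -0.] F [0.1 0.1 0.3] w 0.0601 q [0.53 0.27 1.73 0.   1.14 1.87]
[[230.7240513  233.80851837]] [[301.51818126 263.23728869]]
```

View pics/b1.png

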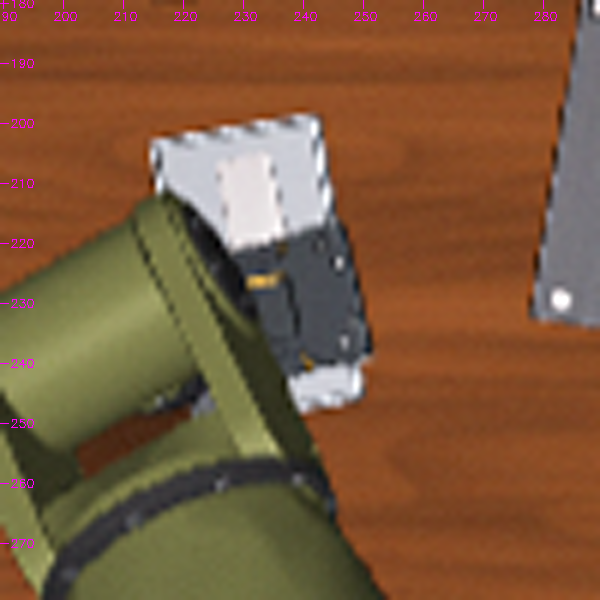

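View pics/b2.png

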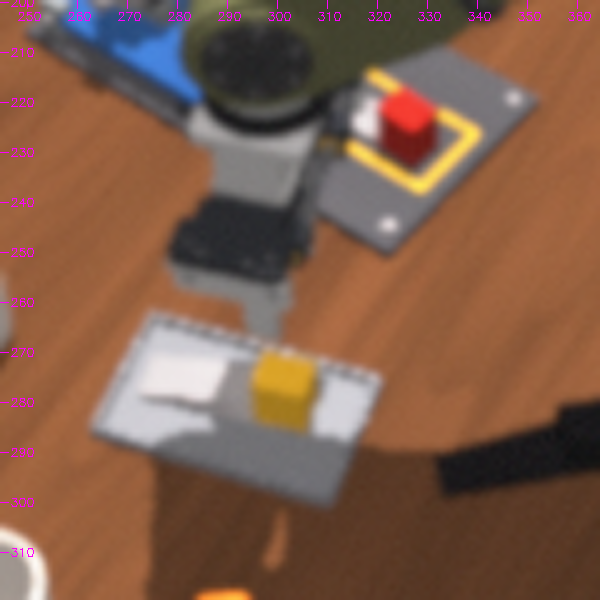

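The gripper stands over the yellow block (side view, about 303,275; top view, about 234,233) and in line with it. I go down and grip.

Emit:
{"method": "play_rows", "body": {"deltas": [[[35,0,0,0,0,0,60],[35,0,0,0,0,0,60],[20,0,0,0,0,0,60],[0,0,0,0,0,0,60],[0,0,0,0,0,0,60],[0,0,0,0,0,0,20],[0,0,0,0,0,0,20],[0,0,0,0,0,0,20],[0,0,0,0,0,0,20]]], "grip_force": 30}}

```text
time_s: 3.3
ee_pos: [0.4151, 0.2847, 0.0159]
eef_rot: [-2.826, 1.57, 0.544]
force: [0.1, 1.7, 1.0]
grip_width: 0.0311
```

```bash
python3 - <<'E'
from plan import *
err((.415,.285,.016),.2285,1)
plan([((.415,.285,.12),.2285,1),((.41,-.315,.12),.115,1)],grip=20,v=45)
E
```

```text
t 3.3 p [0.4151 0.2847 0.0159] err mm [-0.1 -0.3 -0. ] rot [ 0.    -0.001  0.   ] F [0.1 1.7 1. ] w 0.0311 q [0.53 0.4  1.8  0.   0.94 1.87]
[-35, 0, 0, 0.0, 0.0, 0.0, 20]
[-34, 0, 0, 0.0, 0.0, 0.0, 20]
[-35, 0, 0, 0.0, -0.001, 0.0, 20]
-- n=3 at [0.415  0.2847 0.1199]
[0, 42, 10, 0.008, 0.0, 0.0, 20]
[0, 41, 10, 0.008, 0.0, 0.0, 20]
[0, 42, 9, 0.008, 0.0, 0.0, 20]
[0, 42, 9, 0.009, 0.0, 0.0, 20]
[0, 42, 9, 0.008, 0.0, 0.0, 20]
[0, 42, 8, 0.008, 0.0, 0.0, 20]
[0, 42, 8, 0.008, 0.0, 0.0, 20]
[0, 42, 8, 0.008, 0.0, 0.0, 20]
[0, 42, 7, 0.008, 0.0, 0.0, 20]
[0, 43, 7, 0.008, 0.0, 0.0, 20]
[0, 42, 7, 0.008, 0.0, 0.0, 20]
[0, 42, 6, 0.009, 0.0, 0.0, 20]
[0, 43, 6, 0.008, 0.0, 0.0, 20]
[0, 42, 6, 0.008, 0.0, 0.0, 20]
-- n=14 at [ 0.4098 -0.3148  0.1198]
```

Emit:
{"method": "play_rows", "body": {"deltas": [[[-25,0,0,0,0,0,20],[-40,0,0,0,0,0,20],[-39,0,0,0,0,0,20],[0,42,10,0.008,0,0,20],[0,41,10,0.008,0,0,20],[0,42,10,0.008,0,0,20],[0,42,10,0.009,0,0,20],[0,42,10,0.008,0,0,20],[0,42,9,0.008,0,0,20],[0,42,9,0.008,0,0,20]]], "grip_force": 40}}

```text
time_s: 4.3
ee_pos: [0.4072, -0.0177, 0.1196]
eef_rot: [3.122, 1.571, 0.152]
force: [1.4, -0.6, -1.9]
grip_width: 0.0289
```

Emit:
{"method": "play_rows", "body": {"deltas": [[[0,42,9,0.008,0,0,20],[0,42,8,0.008,0,0,20],[0,43,8,0.008,0,0,20],[0,42,8,0.008,0,0,20],[0,42,7,0.009,0,0,20],[0,43,7,0.008,0,0,20],[0,42,7,0.008,0,0,20],[30,0,0,0,0,0,20],[30,0,0,0,0,0,20],[0,0,0,0,0,0,20]]]}}

```text
time_s: 5.3
ee_pos: [0.3959, -0.3155, 0.0561]
eef_rot: [-0.856, 1.564, 2.4]
force: [0.4, -0.5, -1.3]
grip_width: 0.0287
```

```bash
python3 - <<'E'
from plan import *
from station import viewer
s=viewer.camera('side'); crop(s['img'],320,120,440,220,6,'pics/c2.png')
err((.397,-.317,.017),.115,1)
E
```

```text
t 5.35 p [ 0.397  -0.3162  0.0585] err mm [41.5  0.9  0. ] rot [-0.     0.002  0.003] F [-0.6  0.4 -0.9] w 0.0291 q [-0.74  0.34  1.76  0.    1.04  0.71]
```

View pics/c2.png

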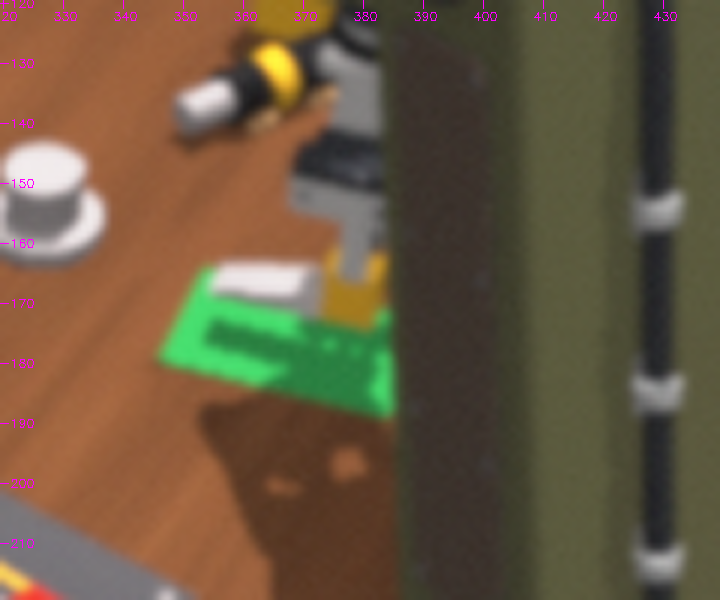

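The wedge hangs level over the mat (tip at about 358,167), so I set it down, release it and move to the red wedge.

Emit:
{"method": "play_rows", "body": {"deltas": [[[25,0,0,0,0,0,20],[12,0,0,0,0,0,20],[5,0,0,0,0,0,20],[1,0,0,0,0,0,20],[0,0,0,0,0,0,20]]]}}

```text
time_s: 5.85
ee_pos: [0.3982, -0.3171, 0.0173]
eef_rot: [2.299, 1.57, -0.728]
force: [-0.2, -0.9, -2.4]
grip_width: 0.0287
```

Emit:
{"method": "play_rows", "body": {"deltas": [[[0,0,0,0,0,0,60],[0,0,0,0,0,0,60],[0,0,0,0,0,0,60]]]}}

```text
time_s: 6.15
ee_pos: [0.3981, -0.3171, 0.0169]
eef_rot: [2.258, 1.57, -0.768]
force: [0.0, 0.1, 0.3]
grip_width: 0.0493
```

```bash
python3 - <<'E'
from plan import *
err((.397,-.317,.015),.115,1)
p,R,o=now()
plan([((*p[:2],.11),.115,1),((.4516,.0464,.11),-.218,1),((.4516,.0464,.022),-.218,1,30)],grip=60,v=45)
E
```

```text
t 6.15 p [ 0.3981 -0.3171  0.0169] err mm [ 1.9 -0.2  1. ] rot [-0.    -0.001 -0.001] F [0.  0.1 0.3] w 0.0493 q [-0.74  0.41  1.79 -0.    0.94  0.71]
[-31, 0, 0, 0.0, 0.0, 0.0, 60]
[-31, 0, 0, 0.0, 0.0, 0.0, 60]
[-31, 0, 0, 0.0, -0.001, -0.001, 60]
-- n=3 at [ 0.398  -0.317   0.1099]
[0, -39, -11, 0.037, 0.0, 0.0, 60]
[0, -40, -9, 0.037, 0.0, 0.0, 60]
[0, -40, -7, 0.037, 0.0, 0.0, 60]
[0, -41, -6, 0.037, 0.0, 0.0, 60]
[0, -40, -5, 0.037, 0.0, 0.0, 60]
[0, -41, -3, 0.037, 0.0, 0.0, 60]
[0, -41, -2, 0.037, 0.0, 0.0, 60]
[0, -41, 0, 0.037, 0.0, 0.0, 60]
[0, -40, 2, 0.037, 0.001, 0.0, 60]
-- n=9 at [0.4512 0.0462 0.11  ]
[29, 0, 0, 0.0, 0.0, 0.0, 60]
[30, 0, 0, 0.0, 0.0, 0.0, 60]
[29, 0, 0, 0.0, 0.0, 0.0, 60]
-- n=3 at [0.4513 0.0462 0.022 ]
```

Emit:
{"method": "play_rows", "body": {"deltas": [[[-15,0,0,0,0,0,60],[-35,0,0,0,0,0,60],[-43,0,0,0,0,0,60],[0,-39,-11,0.037,0,0,60],[0,-40,-9,0.037,0,0,60],[0,-40,-7,0.037,0,0,60],[0,-41,-6,0.037,0,0,60],[0,-40,-5,0.037,0,0,60],[0,-41,-3,0.037,0,0,60],[0,-41,-2,0.037,0,0,60]]]}}

```text
time_s: 7.15
ee_pos: [0.44, -0.0324, 0.1099]
eef_rot: [-3.116, 1.57, -0.121]
force: [1.1, -0.1, -0.2]
grip_width: 0.0602
```

Emit:
{"method": "play_rows", "body": {"deltas": [[[0,-41,0,0.037,0,0,60],[0,-40,2,0.037,0,0,60],[20,0,0,0,0,0,60],[0,0,0,0,0,0,60]]]}}

```text
time_s: 7.55
ee_pos: [0.45, 0.0471, 0.088]
eef_rot: [0.247, 1.568, -3.111]
force: [-1.2, -0.1, 0.7]
grip_width: 0.06
```

```bash
python3 - <<'E'
from plan import *
from station import viewer
s=viewer.camera('side'); crop(s['img'],260,160,380,260,6,'pics/d2.png')
s=viewer.camera('top'); crop(s['img'],260,160,430,270,4.5,'pics/d1.png')
err((.4516,.0464,.022),-.218,1)
E
```

```text
t 7.65 p [0.451  0.046  0.0898] err mm [67.8 -0.5 -0.5] rot [-0.  0. -0.] F [0.1 0.  0.3] w 0.0598 q [ 0.02  0.19  1.88 -0.    1.07  1.81]
```

View pics/d2.png

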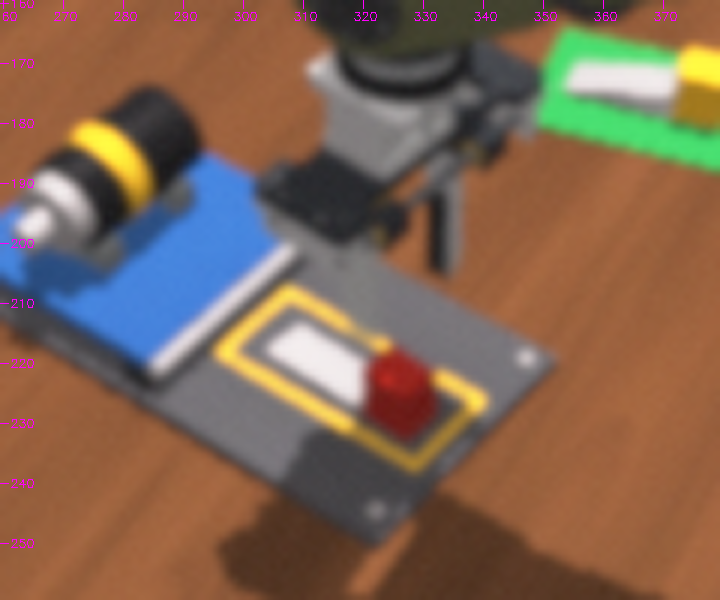

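View pics/d1.png

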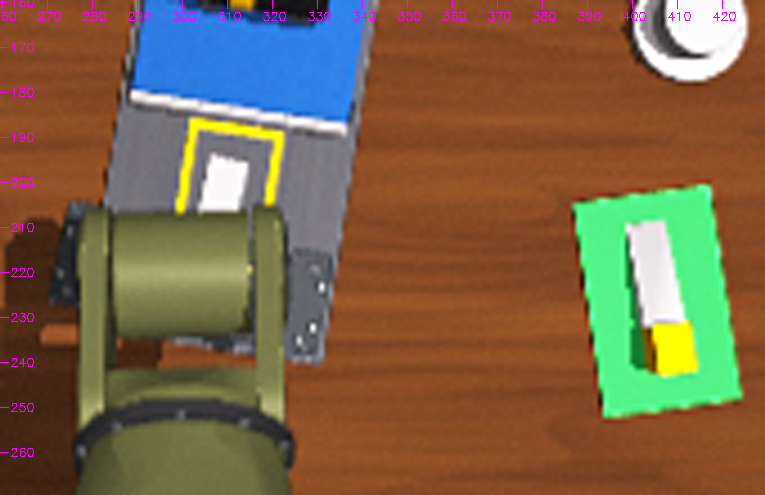

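The yellow wedge lies flat on the mat (block at about 408,236), and the gripper stands over the red block. I go down and grip it.

Emit:
{"method": "play_rows", "body": {"deltas": [[[30,0,0,0,0,0,60],[27,0,0,0,0,0,60],[10,0,0,0,0,0,60],[0,0,0,0,0,0,60],[0,0,0,0,0,0,60],[0,0,0,0,0,0,20],[0,0,0,0,0,0,20],[0,0,0,0,0,0,20],[0,0,0,0,0,0,20]]], "grip_force": 40}}

```text
time_s: 8.55
ee_pos: [0.4512, 0.0463, 0.0228]
eef_rot: [-2.928, 1.57, -0.004]
force: [-0.7, 0.4, 0.2]
grip_width: 0.0314
```

```bash
python3 - <<'E'
from plan import *
err((.4516,.0464,.022),-.218,1)
p,R,o=now()
c,s=np.cos(.1715),np.sin(.1715); g=np.array([.4472-.041*c,.3005-.041*s]); print(g)
plan([((*p[:2],.11),-.218,1),((*g,.11),.1715,1),((*g,.04),.1715,1)],grip=20,v=45)
E
```

```text
t 8.55 p [0.4512 0.0463 0.0228] err mm [ 0.8 -0.2 -0.4] rot [-0. -0.  0.] F [-0.7  0.4  0.2] w 0.0314 q [ 0.02  0.29  1.93 -0.    0.91  1.81]
[0.40680147 0.29350292]
[-44, 0, 0, 0.0, 0.0, 0.0, 20]
[-43, 0, 0, 0.0, 0.0, 0.0, 20]
-- n=2 at [0.4512 0.0463 0.1098]
[0, -39, 16, -0.065, 0.0, 0.0, 20]
[0, -39, 14, -0.065, 0.0, 0.0, 20]
[0, -41, 11, -0.065, 0.0, 0.0, 20]
[0, -41, 8, -0.065, 0.0, 0.0, 20]
[0, -41, 6, -0.065, 0.0, 0.0, 20]
[0, -42, 3, -0.065, 0.0, 0.0, 20]
-- n=6 at [0.4065 0.2937 0.1097]
[35, 0, 0, 0.0, 0.0, 0.0, 20]
[35, 0, 0, 0.0, 0.0, 0.0, 20]
-- n=2 at [0.4066 0.2937 0.0397]
```

Emit:
{"method": "play_rows", "body": {"deltas": [[[-25,0,0,0,0,0,20],[-35,0,0,0,0,0,20],[-27,0,0,0,0,0,20],[0,-39,16,-0.065,0,0,20],[0,-39,14,-0.065,0,0,20],[0,-41,11,-0.065,0,0,20],[0,-41,8,-0.065,0,0,20],[0,-41,6,-0.065,0,0,20],[0,-42,3,-0.065,0,0,20],[30,0,0,0,0,0,20]]]}}

```text
time_s: 9.55
ee_pos: [0.4069, 0.2985, 0.0818]
eef_rot: [-2.662, 1.564, 0.658]
force: [1.2, -0.5, -2.8]
grip_width: 0.0279
```

Emit:
{"method": "play_rows", "body": {"deltas": [[[30,0,0,0,0,0,20],[10,0,0,0,0,0,20],[0,0,0,0,0,0,20]]]}}

```text
time_s: 9.85
ee_pos: [0.4058, 0.2931, 0.0385]
eef_rot: [0.381, 1.568, -2.589]
force: [0.6, -0.6, -2.1]
grip_width: 0.0281
```

```bash
python3 - <<'E'
from plan import *
from station import viewer
s=viewer.camera('side'); crop(s['img'],240,220,360,320,6,'pics/e2.png')
err((.4068,.2935,.0175),.1715,1)
E
```

```text
t 9.9 p [0.4066 0.2936 0.0398] err mm [22.3  0.1 -0.2] rot [-0.  0. -0.] F [ 0.1 -0.4 -2.4] w 0.0277 q [0.55 0.36 1.79 0.   0.99 1.95]
```

View pics/e2.png

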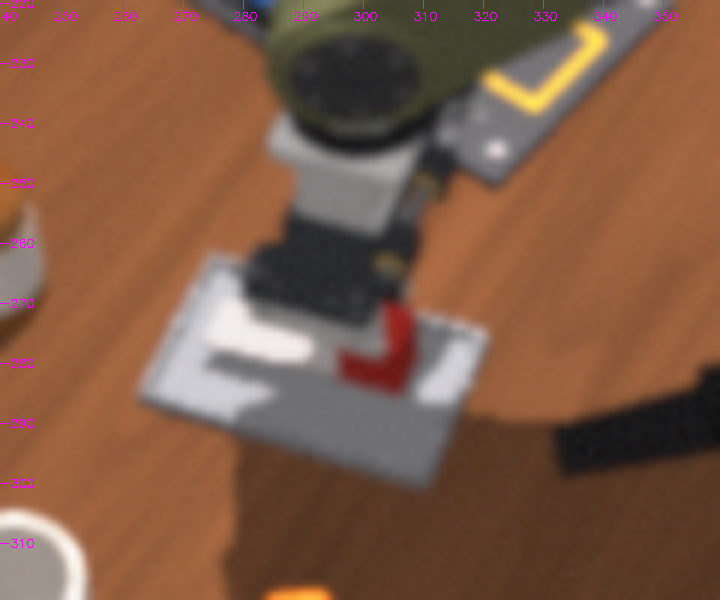

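The red wedge hangs inside the tray walls (tip at about 277,271, block at about 303,281). I lower it and release.

Emit:
{"method": "play_rows", "body": {"deltas": [[[12,0,0,0,0,0,20],[7,0,0,0,0,0,20],[3,0,0,0,0,0,20],[0,0,0,0,0,0,20],[0,0,0,0,0,0,20],[0,0,0,0,0,0,60],[0,0,0,0,0,0,60],[0,0,0,0,0,0,60],[0,0,0,0,0,0,60]]]}}

```text
time_s: 10.8
ee_pos: [0.4065, 0.2937, 0.0175]
eef_rot: [-2.733, 1.571, 0.58]
force: [0.2, -0.2, -0.1]
grip_width: 0.0569
```

```bash
python3 - <<'E'
from plan import *
err((.4068,.2935,.0175),.1715,1)
p,R,o=now()
plan([((*p[:2],.11),.1715,1),((.398,-.317,.11),.115,1),((.398,-.317,.0155),.115,1,30)],grip=60,v=45)
E
```

```text
t 10.8 p [0.4065 0.2937 0.0175] err mm [-0.   0.2 -0.2] rot [ 0. -0.  0.] F [ 0.2 -0.2 -0.1] w 0.0569 q [0.55 0.39 1.81 0.   0.94 1.95]
[-31, 0, 0, 0.0, 0.0, 0.0, 60]
[-31, 0, 0, 0.0, 0.0, 0.0, 60]
[-31, 0, 0, 0.0, 0.0, 0.0, 60]
-- n=3 at [0.4065 0.2937 0.1105]
[0, 43, 8, 0.004, 0.0, 0.0, 60]
[0, 43, 8, 0.004, 0.0, 0.0, 60]
[0, 43, 8, 0.004, 0.0, 0.0, 60]
[0, 43, 7, 0.004, 0.0, 0.0, 60]
[0, 43, 8, 0.004, 0.0, 0.0, 60]
[0, 43, 7, 0.004, 0.0, 0.0, 60]
[0, 43, 7, 0.004, 0.0, 0.0, 60]
[0, 43, 7, 0.004, 0.0, 0.0, 60]
[0, 43, 6, 0.004, 0.0, 0.0, 60]
[0, 43, 7, 0.005, 0.0, 0.0, 60]
[0, 43, 6, 0.004, 0.0, 0.0, 60]
[0, 43, 6, 0.004, 0.0, 0.0, 60]
[0, 44, 6, 0.004, 0.0, 0.0, 60]
[0, 43, 6, 0.004, 0.0, 0.0, 60]
-- n=14 at [ 0.3979 -0.3171  0.1104]
[24, 0, 0, 0.0, 0.0, 0.0, 60]
[23, 0, 0, 0.0, 0.0, 0.0, 60]
[24, 0, 0, 0.0, 0.0, 0.0, 60]
[24, 0, 0, 0.0, 0.0, 0.0, 60]
-- n=4 at [ 0.3979 -0.3171  0.0154]
```

Emit:
{"method": "play_rows", "body": {"deltas": [[[-15,0,0,0,0,0,60],[-35,0,0,0,0,0,60],[-43,0,0,0,0,0,60],[0,43,8,0.004,0,0,60],[0,43,8,0.004,0,0,60],[0,43,8,0.004,0,0,60],[0,43,7,0.004,0,0,60],[0,43,8,0.004,0,0,60],[0,43,7,0.004,0,0,60],[0,43,7,0.004,0,0,60]]]}}

```text
time_s: 11.8
ee_pos: [0.4017, -0.0136, 0.1107]
eef_rot: [2.874, 1.57, -0.124]
force: [1.7, -0.1, -0.4]
grip_width: 0.0599
```

Emit:
{"method": "play_rows", "body": {"deltas": [[[0,43,7,0.004,0,0,60],[0,43,6,0.004,0,0,60],[0,43,7,0.005,0,0,60],[0,43,6,0.004,0,0,60],[0,43,6,0.004,0,0,60],[0,44,6,0.004,0,0,60],[0,43,6,0.004,0,0,60],[20,0,0,0,0,0,60],[0,0,0,0,0,0,60],[0,0,0,0,0,0,60]]]}}

```text
time_s: 12.8
ee_pos: [0.3978, -0.3166, 0.0905]
eef_rot: [-0.931, 1.57, 2.326]
force: [0.4, 0.7, -0.6]
grip_width: 0.06
```

```bash
python3 - <<'E'
from plan import *
from station import viewer
err((.398,-.317,.0155),.115,1)
s=viewer.camera('side'); crop(s['img'],240,140,400,320,3.3,'pics/f2.png')
s=viewer.camera('top'); crop(s['img'],160,110,360,290,4,'pics/f1.png')
pickle.dump(s,open('top1.pkl','wb'))
E
```

```text
t 12.8 p [ 0.3978 -0.3166  0.0905] err mm [75.   0.5 -0.2] rot [0.    0.001 0.001] F [ 0.4  0.7 -0.6] w 0.06 q [-0.74  0.3   1.73  0.    1.11  0.71]
```

View pics/f2.png

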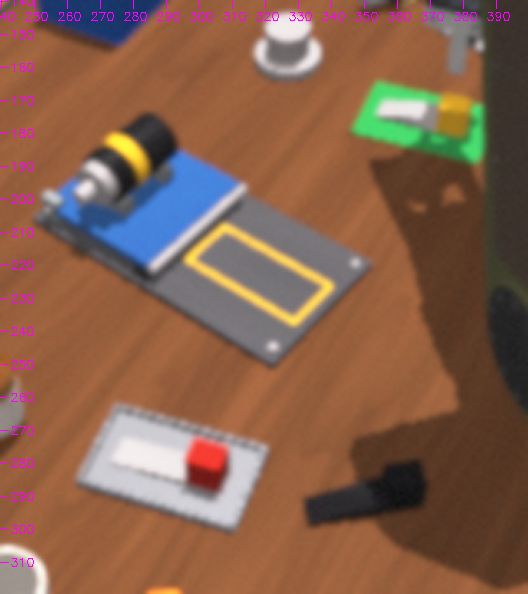

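View pics/f1.png

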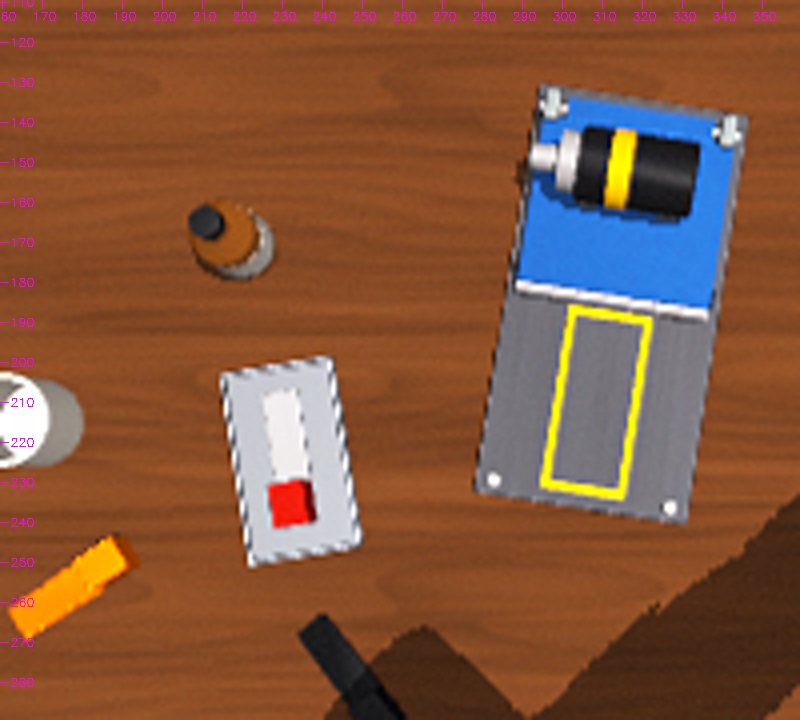

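```bash
python3 - <<'E'
from fit1 import *
np.set_printoptions(precision=4,suppress=True)
w=6;hx,hy=75+w,31+w
top=[(T,294.75,130.5,(185,95,10)),(T,346.25,138.75,(185,-95,10)),(T,331.25,240,(-185,-95,10)),(T,278.25,232,(-185,95,10))]
to=[(T,301.75,185.25,(-90+hx,hy,10)),(T,322.5,189.25,(-90+hx,-hy,10)),(T,315.5,234.5,(-90-hx,-hy,10)),(T,294.5,231.5,(-90-hx,hy,10))]
bar=[(T,288.5,180.75,(0,85,34)),(T,336.5,188.25,(0,-85,34))]
so=[(S,308.3,206.5,(-90+hx,-hy,10)),(S,341.3,226.2,(-90-hx,-hy,10)),(S,329.2,238.3,(-90-hx,hy,10)),(S,295,218,(-90+hx,hy,10)),(S,352.2,219.5,(-185,-95,10)),(S,321.9,250.7,(-185,95,10))]
for n,o in(('slab',top),('outl',to),('bar',bar),('side',so),('all',top+to+bar+so)):
    p,r=fit(o,(.6,0,0)); print(n,p,np.round(r,1).tolist())
E
```

```text
slab [ 0.5861  0.0162 -0.1577] [[-0.3, -0.5], [0.6, -0.6], [0.1, 0.6], [-0.3, 0.4]]
outl [ 0.5853  0.0169 -0.1597] [[0.1, 0.7], [-0.1, -0.1], [-0.1, -0.1], [0.1, -0.3]]
bar [ 0.5845  0.0168 -0.1596] [[-0.1, -0.0], [0.1, 0.0]]
side [ 0.5858  0.0159 -0.1755] [[-0.3, 0.9], [-0.5, 0.2], [-0.4, -0.0], [0.7, 0.1], [0.6, -0.3], [-0.0, -0.7]]
all [ 0.5856  0.0168 -0.1624] [[-0.2, -0.4], [0.6, -0.3], [-0.3, 0.8], [-0.7, 0.4], [0.1, 0.5], [-0.0, -0.2], [-0.2, -0.2], [0.0, -0.5], [-0.0, -0.4], [0.1, -0.3], [-0.4, 0.9], [-0.3, -0.0], [-0.0, -0.2], [0.7, 0.3], [0.7, -0.6], [0.6, -0.8]]
```

Emit:
{"method": "play_rows", "body": {"deltas": [[[35,0,0,0,0,0,60],[30,0,0,0,0,0,60],[10,0,0,0,0,0,60],[0,0,0,0,0,0,60],[0,0,0,0,0,0,60],[0,0,0,0,0,0,20],[0,0,0,0,0,0,20],[0,0,0,0,0,0,20],[0,0,0,0,0,0,20],[0,0,0,0,0,0,20]]], "grip_force": 40}}

```text
time_s: 13.9
ee_pos: [0.398, -0.3171, 0.0157]
eef_rot: [2.539, 1.571, -0.488]
force: [-1.6, 1.2, 3.5]
grip_width: 0.0291
```

```bash
cat > rig.py <<'E'
from plan import *
RP=np.array([.5856,.0167]);RY=-.161
def rw(x,y,z):
    c,s=np.cos(RY),np.sin(RY); return np.array([RP[0]+c*x-s*y,RP[1]+s*x+c*y,z])
E
python3 - <<'E'
from rig import *
p,R,o=now();err((.398,-.317,.0155),.115,1)
g=rw(-.131,0,.05); print(g)
plan([((*p[:2],.11),.115,1),((*g[:2],.11),RY,1),(g,RY,1)],grip=20,v=45)
E
```

```text
t 13.9 p [ 0.398  -0.3171  0.0157] err mm [ 0.2 -0.1 -0. ] rot [-0. -0. -0.] F [-1.6  1.2  3.5] w 0.0291 q [-0.74  0.41  1.79  0.    0.94  0.71]
[0.45629416 0.0377     0.05      ]
[-31, 0, 0, 0.0, 0.0, 0.0, 20]
[-32, 0, 0, 0.0, 0.0, 0.0, 20]
[-31, 0, 0, 0.0, 0.0, 0.0, 20]
-- n=3 at [ 0.398  -0.3171  0.1097]
[0, -43, -12, 0.034, 0.0, 0.0, 20]
[0, -44, -11, 0.035, 0.0, 0.0, 20]
[0, -44, -9, 0.034, 0.0, 0.0, 20]
[0, -44, -8, 0.035, 0.0, 0.0, 20]
[0, -45, -7, 0.034, 0.0, 0.0, 20]
[0, -44, -4, 0.035, 0.0, 0.0, 20]
[0, -45, -3, 0.034, 0.0, 0.0, 20]
[0, -45, -2, 0.035, 0.0, 0.0, 20]
-- n=8 at [0.4562 0.0376 0.1097]
[30, 0, 0, 0.0, 0.0, 0.0, 20]
[30, 0, 0, 0.0, 0.0, 0.0, 20]
-- n=2 at [0.4562 0.0376 0.0497]
```

Emit:
{"method": "play_rows", "body": {"deltas": [[[-15,0,0,0,0,0,20],[-35,0,0,0,0,0,20],[-44,0,0,0,0,0,20],[0,-43,-12,0.034,0,0,20],[0,-44,-11,0.035,0,0,20],[0,-44,-9,0.034,0,0,20],[0,-44,-8,0.035,0,0,20],[0,-45,-7,0.034,0,0,20],[0,-44,-4,0.035,0,0,20],[0,-45,-3,0.034,0,0,20]]]}}

```text
time_s: 14.9
ee_pos: [0.4482, -0.005, 0.1094]
eef_rot: [0.291, 1.571, -2.978]
force: [1.4, -0.7, -2.3]
grip_width: 0.029
```

Emit:
{"method": "play_rows", "body": {"deltas": [[[0,-45,-2,0.035,0,0,20],[30,0,0,0,0,0,20],[30,0,0,0,0,0,20],[0,0,0,0,0,0,20],[0,0,0,0,0,0,20]]]}}

```text
time_s: 15.4
ee_pos: [0.4561, 0.0375, 0.0499]
eef_rot: [0.161, 1.57, 3.141]
force: [-0.0, 0.1, -2.4]
grip_width: 0.0283
```

```bash
python3 - <<'E'
from rig import *
from station import viewer
err(rw(-.131,0,.024),RY,1)
s=viewer.camera('side'); crop(s['img'],250,170,370,260,6,'pics/g2.png')
s=viewer.camera('top'); crop(s['img'],270,165,350,245,7,'pics/g1.png')
E
```

```text
t 15.4 p [0.4561 0.0375 0.0499] err mm [25.9 -0.2 -0.2] rot [-0.     0.001 -0.   ] F [-0.   0.1 -2.4] w 0.0283 q [0.   0.26 1.91 0.   0.98 1.73]
```

View pics/g2.png

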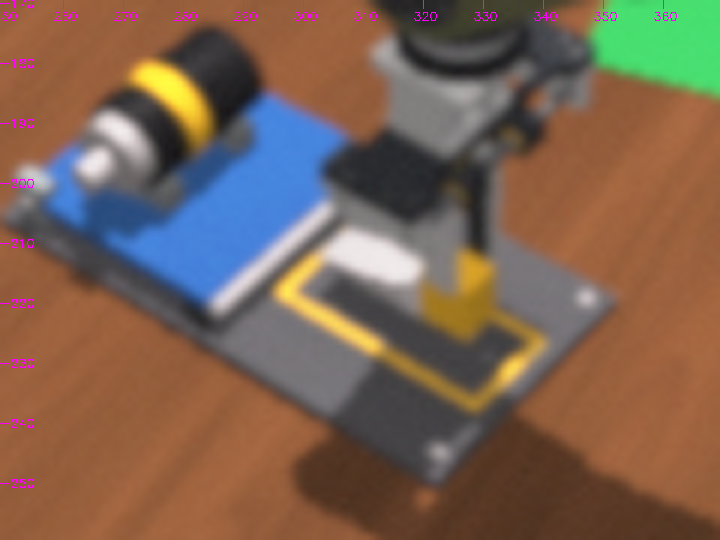

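View pics/g1.png

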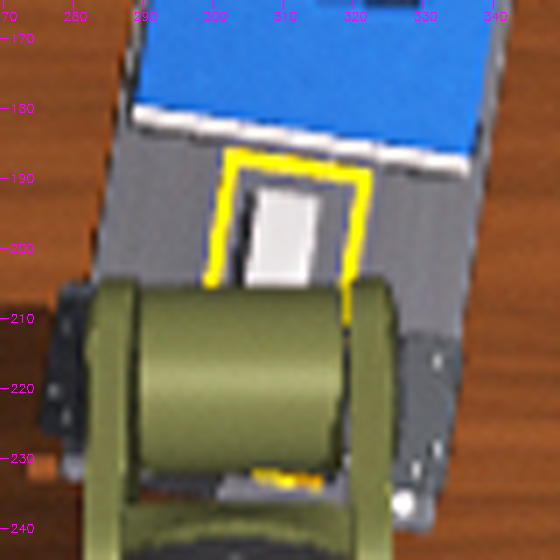

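The wedge is centred over the outline, tip to the plate (about 309,192 top). I lower it and release.

Emit:
{"method": "play_rows", "body": {"deltas": [[[15,0,0,0,0,0,20],[8,0,0,0,0,0,20],[3,0,0,0,0,0,20],[1,0,0,0,0,0,20],[0,0,0,0,0,0,20],[0,0,0,0,0,0,60],[0,0,0,0,0,0,60],[0,0,0,0,0,0,60],[0,0,0,0,0,0,60]]]}}

```text
time_s: 16.4
ee_pos: [0.4562, 0.0376, 0.0226]
eef_rot: [-2.918, 1.57, 0.063]
force: [0.3, 0.8, 0.3]
grip_width: 0.057
```

Emit:
{"method": "play_rows", "body": {"deltas": [[[-30,0,0,0,0,0,60],[-40,0,0,0,0,0,60],[0,30,-40,0,0,0,60],[0,40,0,0,0,0,60],[0,40,0,0,0,0,60],[0,40,0,0,0,0,60],[0,0,0,0,0,0,60],[0,0,0,0,0,0,60]]]}}

```text
time_s: 17.2
ee_pos: [0.4714, -0.1172, 0.0925]
eef_rot: [-1.238, 1.571, 1.74]
force: [-0.2, -0.5, -0.4]
grip_width: 0.0599
```

```bash
python3 - <<'E'
from rig import *
from station import viewer
err(rw(-.131,0,.0226),RY,1)
s=viewer.camera('side'); crop(s['img'],250,170,370,260,6,'pics/i2.png');pickle.dump(s,open('side2.pkl','wb'))
s=viewer.camera('top'); crop(s['img'],270,165,350,245,7,'pics/i1.png');pickle.dump(s,open('top2.pkl','wb'))
E
```

```text
t 17.2 p [ 0.4714 -0.1172  0.0925] err mm [  69.9 -150.4   40. ] rot [-0.002  0.     0.   ] F [-0.2 -0.5 -0.4] w 0.0599 q [-0.32  0.25  1.8   0.    1.1   1.41]
```

View pics/i2.png

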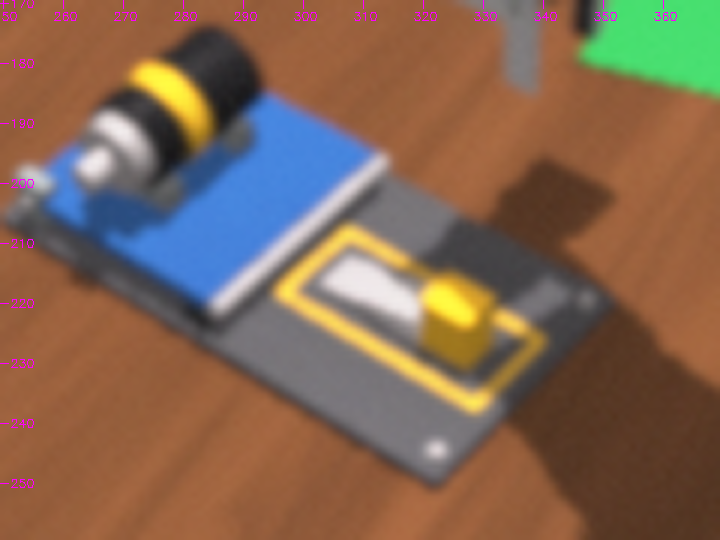

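View pics/i1.png

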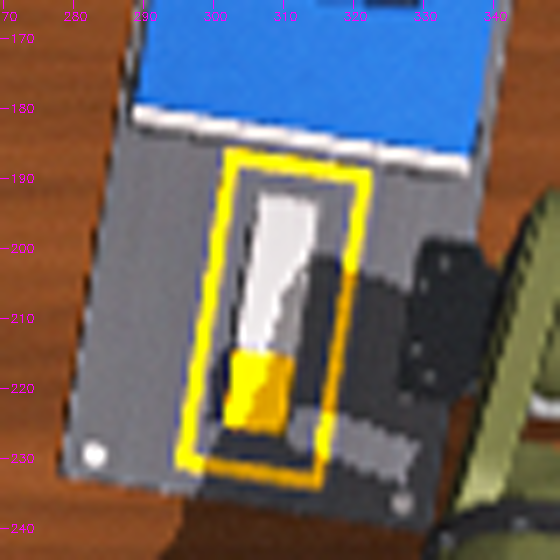

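The wedge lies flat inside the outline, clear of the bar. I fit its pose to check where the tip is.

```bash
python3 - <<'E'
from fit1 import *
import rig
C['top']=pickle.load(open('top2.pkl','rb'))
o=wedge(10,6,[(302.4,214.5),(311.4,215.8),(310.5,226.4),(301.2,225.2)],[None]*4,[(306.9,192.2),(314.9,193.5)])
p,r=fit(o,(.45,.03,-.16)); print(p,np.round(r,1).tolist())
d=p[:2]-rig.RP;c,s=np.cos(rig.RY),np.sin(rig.RY);print('rig frame',c*d[0]+s*d[1],-s*d[0]+c*d[1],p[2]-rig.RY)
# check by tip alone
m=[at(C['top'],u,v,.016) for u,v in((306.9,192.2),(314.9,193.5))];m=np.mean(m,0)[:2]-rig.RP;print('tip rig',c*m[0]+s*m[1],-s*m[0]+c*m[1])
from rig import *
pp,R,_=now()
q=rw(-.131,0,.0226)
plan([((*rw(-.131,0,0)[:2],.0925),RY,1)],grip=60,v=45)
E
```

```text
[ 0.45776062  0.03811863 -0.1504627 ] [[0.5, -0.2], [0.2, -0.2], [-0.5, 0.2], [0.1, 0.1], [-0.3, 0.1], [0.1, 0.0]]
rig frame -0.12961961165659389 0.0006482960780743348 0.010537297843039944
tip rig -0.029281734768365777 0.0013412289541451898
[0, -37, 10, 0.0, 0.0, 0.0, 60]
[0, -38, 10, 0.0, 0.0, 0.0, 60]
[0, -37, 10, 0.0, 0.0, 0.0, 60]
[0, -37, 10, 0.0, 0.0, 0.0, 60]
-- n=4 at [0.456  0.0374 0.0925]
```

Emit:
{"method": "play_rows", "body": {"deltas": [[[0,-37,10,0,0,0,60],[0,-38,10,0,0,0,60],[0,-37,10,0,0,0,60],[0,-38,10,0,0,0,60],[0,0,0,0,0,0,60],[35,0,0,0,0,0,60],[25,0,0,0,0,0,60],[10,0,0,0,0,0,60],[0,0,0,0,0,0,60],[0,0,0,0,0,0,60]]]}}

```text
time_s: 18.3
ee_pos: [0.4567, 0.0377, 0.0234]
eef_rot: [-2.963, 1.57, 0.018]
force: [0.6, -0.3, 0.9]
grip_width: 0.06
```

Emit:
{"method": "play_rows", "body": {"deltas": [[[0,0,0,0,0,0,20],[0,0,0,0,0,0,20],[0,0,0,0,0,0,20],[0,0,0,0,0,0,20],[0,0,0,0,0,0,20],[0,0,0,0,0,0,20]]], "grip_force": 45}}

```text
time_s: 18.9
ee_pos: [0.4563, 0.0377, 0.0227]
eef_rot: [-2.823, 1.57, 0.158]
force: [0.0, 1.2, 4.8]
grip_width: 0.029
```

```bash
python3 - <<'E'
from rig import *
err(rw(-.131,0,.0226),RY,1)
plan([(rw(-.131+.05,0,.0226),RY,1,10)],grip=20)
E
```

```text
t 18.9 p [0.4563 0.0377 0.0227] err mm [ 0.1 -0.   0. ] rot [-0. -0.  0.] F [0.  1.2 4.8] w 0.029 q [0.   0.3  1.92 0.   0.92 1.73]
[0, 0, -10, 0.0, 0.0, 0.0, 20]
[0, 0, -10, 0.0, 0.0, 0.0, 20]
[0, 0, -10, 0.0, 0.0, 0.0, 20]
[0, 0, -10, 0.0, 0.0, 0.0, 20]
[0, 0, -10, 0.0, 0.0, 0.0, 20]
-- n=5 at [0.5056 0.0296 0.0227]
```

Emit:
{"method": "play_rows", "body": {"deltas": [[[0,0,-6,0,0,0,20],[0,0,-8,0,0,0,20],[0,0,-8,0,0,0,20],[0,0,-8,0,0,0,20],[0,0,-8,0,0,0,20],[0,0,-8,0,0,0,20],[0,0,-4,0,0,0,20],[0,0,0,0,0,0,20],[0,0,0,0,0,0,20]]]}}

```text
time_s: 19.8
ee_pos: [0.5056, 0.0295, 0.0226]
eef_rot: [1.575, 1.571, -1.728]
force: [-2.2, -0.7, 5.1]
grip_width: 0.0291
```

```bash
python3 - <<'E'
from rig import *
from station import viewer
err(rw(-.131+.05,0,.0226),RY,1)
s=viewer.camera('side'); crop(s['img'],250,170,350,250,7,'pics/j2.png');pickle.dump(s,open('side3.pkl','wb'))
s=viewer.camera('top'); crop(s['img'],270,125,350,245,5,'pics/j1.png');pickle.dump(s,open('top3.pkl','wb'))
E
```

```text
t 19.8 p [0.5056 0.0295 0.0226] err mm [ 0.  -0.2 -0.1] rot [-0. -0. -0.] F [-2.2 -0.7  5.1] w 0.0291 q [-0.01  0.39  1.79 -0.    0.96  1.72]
```

View pics/j2.png

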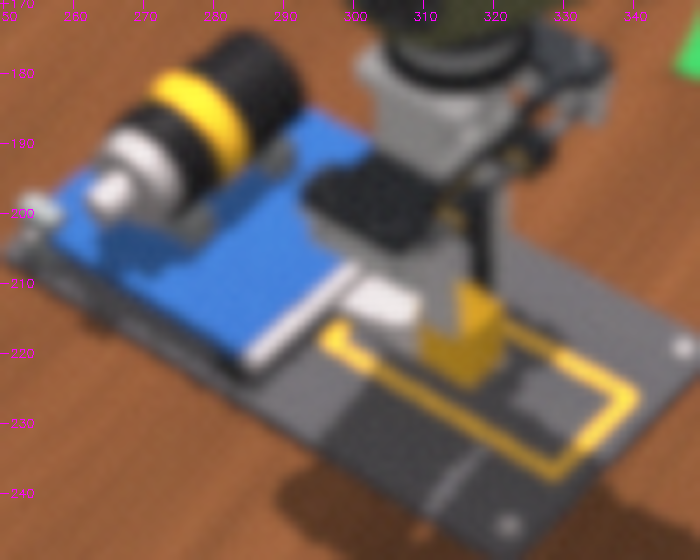

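View pics/j1.png

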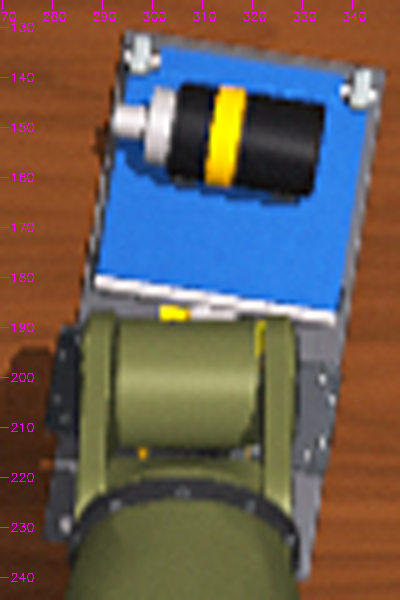

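Emit:
{"method": "play_rows", "body": {"deltas": [[[0,0,-2,0,0,0,20],[0,0,0,0,0,0,20],[0,0,0,0,0,0,20]]]}}

```text
time_s: 20.2
ee_pos: [0.5069, 0.0294, 0.0226]
eef_rot: [0.099, 1.569, 3.08]
force: [-5.8, 0.9, 9.5]
grip_width: 0.0287
```

Emit:
{"method": "play_rows", "body": {"deltas": [[[0,0,-2,0,0,0,20],[0,0,0,0,0,0,20],[0,0,0,0,0,0,20]]]}}

```text
time_s: 20.5
ee_pos: [0.5088, 0.0291, 0.0226]
eef_rot: [0.078, 1.569, 3.059]
force: [-6.5, -0.2, 9.3]
grip_width: 0.0287
```

Emit:
{"method": "play_rows", "body": {"deltas": [[[0,0,-2,0,0,0,20],[0,0,0,0,0,0,20],[0,0,0,0,0,0,20]]]}}

```text
time_s: 20.8
ee_pos: [0.5106, 0.0288, 0.0226]
eef_rot: [0.067, 1.569, 3.048]
force: [-7.7, 0.9, 10.6]
grip_width: 0.0286
```

Emit:
{"method": "play_rows", "body": {"deltas": [[[0,0,-2,0,0,0,20],[0,0,0,0,0,0,20],[0,0,0,0,0,0,20]]]}}

```text
time_s: 21.1
ee_pos: [0.5112, 0.0288, 0.0225]
eef_rot: [0.062, 1.566, 3.043]
force: [-16.8, 3.2, 17.4]
grip_width: 0.0287
```

Emit:
{"method": "play_rows", "body": {"deltas": [[[0,0,-2,0,0,0,20],[0,0,0,0,0,0,20],[0,0,0,0,0,0,20]]]}}

```text
time_s: 21.4
ee_pos: [0.5126, 0.0285, 0.0224]
eef_rot: [0.075, 1.564, 3.055]
force: [-21.4, 4.2, 20.0]
grip_width: 0.0289
```

Emit:
{"method": "play_rows", "body": {"deltas": [[[0,0,-2,0,0,0,20],[0,0,0,0,0,0,20],[0,0,0,0,0,0,20]]]}}

```text
time_s: 21.7
ee_pos: [0.5146, 0.0282, 0.0224]
eef_rot: [0.07, 1.564, 3.051]
force: [-21.1, 4.4, 19.5]
grip_width: 0.0286
```

Emit:
{"method": "play_rows", "body": {"deltas": [[[0,0,-2,0,0,0,20],[0,0,0,0,0,0,20],[0,0,0,0,0,0,20]]]}}

```text
time_s: 22.0
ee_pos: [0.5166, 0.0279, 0.0224]
eef_rot: [0.074, 1.564, 3.055]
force: [-20.3, 3.4, 19.9]
grip_width: 0.0289
```

```bash
python3 - <<'E'
from rig import *
from station import viewer
p,R,o=now(); print(R.round(4), o['moment'],o['force'])
err(rw(-.131+.064,0,.0226),RY,1)
s=viewer.camera('side'); crop(s['img'],250,170,350,250,7,'pics/k2.png');pickle.dump(s,open('side4.pkl','wb'))
s=viewer.camera('top'); crop(s['img'],270,125,350,245,5,'pics/k1.png');pickle.dump(s,open('top4.pkl','wb'))
E
```

```text
[[-6.500e-03 -1.603e-01 -9.870e-01]
 [ 6.000e-04 -9.871e-01  1.603e-01]
 [-1.000e+00  5.000e-04  6.500e-03]] [ 0.44561408  4.17575912 -0.11673364] [-20.25275157   3.43843144  19.94758312]
t 22.0 p [0.5166 0.0279 0.0224] err mm [-0.2 -0.1 -2.9] rot [ 0.     0.007 -0.   ] F [-20.3   3.4  19.9] w 0.0289 q [-0.02  0.42  1.75  0.    0.97  1.71]
```

View pics/k2.png

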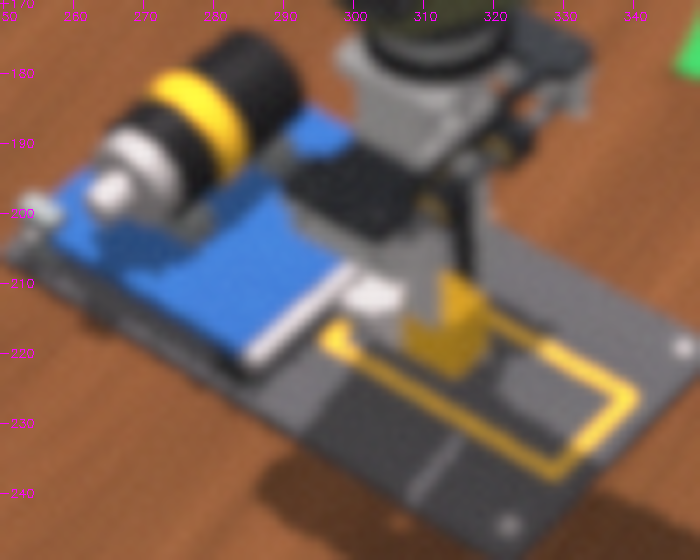

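View pics/k1.png

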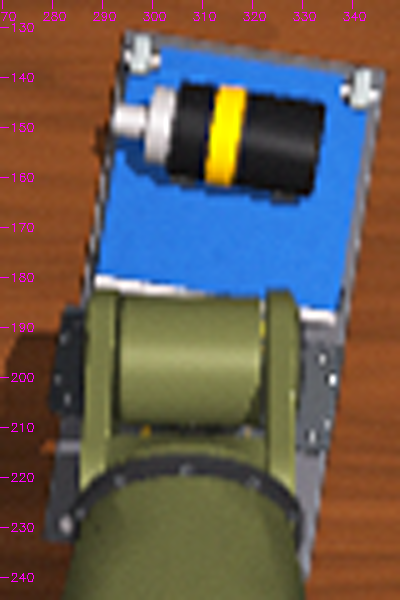

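Emit:
{"method": "play_rows", "body": {"deltas": [[[-0.5,0,0,0,0.006,0,20],[0,0,0,0,0,0,20],[0,0,0,0,0,0,20]]]}}

```text
time_s: 22.4
ee_pos: [0.5169, 0.0277, 0.0225]
eef_rot: [2.141, 1.57, -1.161]
force: [-15.3, 2.6, 12.4]
grip_width: 0.0285
```

Emit:
{"method": "play_rows", "body": {"deltas": [[[0,0,-2,0,0,0,20],[0,0,0,0,0,0,20],[0,0,0,0,0,0,20]]]}}

```text
time_s: 22.7
ee_pos: [0.5189, 0.0274, 0.0225]
eef_rot: [2.212, 1.57, -1.091]
force: [-15.6, 2.8, 11.9]
grip_width: 0.0289
```

```bash
cat > lift.py <<'E'
from rig import *
from station import viewer
from scipy.optimize import minimize_scalar
def g(i,w): return cv2.cvtColor(i,cv2.COLOR_RGB2GRAY).astype(np.float32)
def P(x,y,z): return rw(x/1000,y/1000,z/1000)
def rot(x,z,L): # lift L of bar(160 from hinge)
    a=L/160.; dx,dz=x-160,z-30; return 160+dx*np.cos(a)+dz*np.sin(a), 30-dx*np.sin(a)+dz*np.cos(a)
def run(ref,cur,name):
    # patches on plate: (corner points rig frame, plate x,z)
    for n,(u0,v0,u1,v1),(x,y,z) in PATCH[name]:
        a=g(ref['img'],0)[v0:v1,u0:u1];b=g(cur['img'],0)
        W=np.eye(2,3,dtype=np.float32);W[0,2]=u0;W[1,2]=v0
        try: cc,W=cv2.findTransformECC(a,b,W,cv2.MOTION_TRANSLATION,(3,200,1e-6),None,3)
        except cv2.error as e: print(n,'fail');continue
        d=np.array([W[0,2]-u0,W[1,2]-v0])
        X,Z=rot(x,z,4.); e=(proj(ref,P(X,y,Z))-proj(ref,P(x,y,z)))[0]
        print(name,n,'cc',round(cc,3),'shift',d.round(2),'exp for 4mm',e.round(2),'lift',round(float(d@e/(e@e)*4),2))
PATCH={'side':[('spindle',(260,170,296,206),(70,0,90)),('barend',(280,208,294,226),(0,85,28)),('fixed_slab',(246,195,258,212),(175,80,15)),('fixed_outl',(325,220,350,245),(-165,0,10))],
'top':[('spindle',(290,138,340,166),(70,0,90))]}
def now_lift():
    for n,r in(('side','side2.pkl'),('top','top2.pkl')):
        run(pickle.load(open(r,'rb')),viewer.camera(n),n)
E
python3 - <<'E'
from lift import *
for k in('3','4'):
    print(k); run(pickle.load(open('side2.pkl','rb')),pickle.load(open(f'side{k}.pkl','rb')),'side')
print('now');now_lift(); err(rw(-.131+.066,0,.0226),RY,1)
E
```

```text
3
side spindle cc 0.985 shift [-0.07 -0.02] exp for 4mm [-0.34 -0.59] lift 0.29
side barend cc 0.998 shift [-0.02 -0.07] exp for 4mm [-0.08 -0.72] lift 0.41
side fixed_slab cc 0.998 shift [-0.08 -0.  ] exp for 4mm [0.08 0.11] lift -1.55
side fixed_outl cc 0.286 shift [1.37 0.01] exp for 4mm [ 0.12 -1.38] lift 0.32
4
side spindle cc 0.96 shift [-0.16 -0.11] exp for 4mm [-0.34 -0.59] lift 1.01
side barend cc 0.997 shift [-0.02 -0.29] exp for 4mm [-0.08 -0.72] lift 1.6
side fixed_slab cc 0.998 shift [-0.07 -0.01] exp for 4mm [0.08 0.11] lift -1.5
side fixed_outl cc 0.361 shift [ 1.26 -0.53] exp for 4mm [ 0.12 -1.38] lift 1.84
now
side spindle cc 0.958 shift [-0.17 -0.17] exp for 4mm [-0.34 -0.59] lift 1.37
side barend cc 0.996 shift [-0.15 -0.32] exp for 4mm [-0.08 -0.72] lift 1.86
side fixed_slab cc 0.999 shift [-0.07 -0.02] exp for 4mm [0.08 0.11] lift -1.88
side fixed_outl cc 0.37 shift [ 1.25 -0.61] exp for 4mm [ 0.12 -1.38] lift 2.07
top spindle cc 0.996 shift [ 0.01 -0.22] exp for 4mm [ 0.07 -0.56] lift 1.53
t 22.8 p [0.5189 0.0274 0.0225] err mm [-0.1 -0.1 -2.5] rot [ 0. -0. -0.] F [-16.    2.9  12.6] w 0.0288 q [-0.02  0.42  1.75 -0.    0.97  1.71]
```

Emit:
{"method": "play_rows", "body": {"deltas": [[[-0.3,0,-2,0,0.001,0,20],[0,0,-2,0,0,0,20],[0,0,-2,0,0,0,20],[0,0,-2,0,0,0,20],[0,0,-2,0,0,0,20],[0,0,0,0,0,0,20],[0,0,0,0,0,0,20],[0,0,0,0,0,0,20]]]}}

```text
time_s: 23.6
ee_pos: [0.5292, 0.0257, 0.0226]
eef_rot: [2.936, 1.568, -0.367]
force: [-10.6, 2.3, 5.1]
grip_width: 0.0286
```

```bash
python3 - <<'E'
from lift import *
now_lift(); err(rw(-.131+.074,0,.0226),RY,1)
s=viewer.camera('side');crop(s['img'],250,170,350,250,7,'pics/m2.png')
cv2.imwrite('pics/mt.png',viewer.camera('top')['img'][:,:,::-1])
E
```

```text
side spindle cc 0.945 shift [-0.36 -0.37] exp for 4mm [-0.34 -0.59] lift 2.94
side barend cc 0.994 shift [-0.12 -0.77] exp for 4mm [-0.08 -0.72] lift 4.33
side fixed_slab cc 0.999 shift [-0.11 -0.  ] exp for 4mm [0.08 0.11] lift -2.03
side fixed_outl cc 0.388 shift [ 1.09 -0.68] exp for 4mm [ 0.12 -1.38] lift 2.22
top spindle cc 0.995 shift [ 0.06 -0.43] exp for 4mm [ 0.07 -0.56] lift 3.1
t 23.7 p [0.5292 0.0257 0.0226] err mm [ 0.  -0.2 -0.1] rot [-0.    -0.002 -0.   ] F [-9.7  1.9  4.7] w 0.0285 q [-0.02  0.44  1.73 -0.    0.98  1.71]
```

View pics/m2.png

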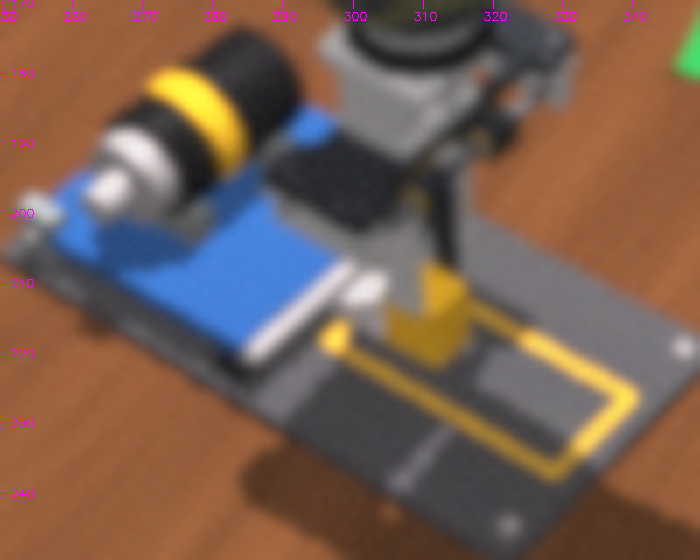

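View pics/mt.png

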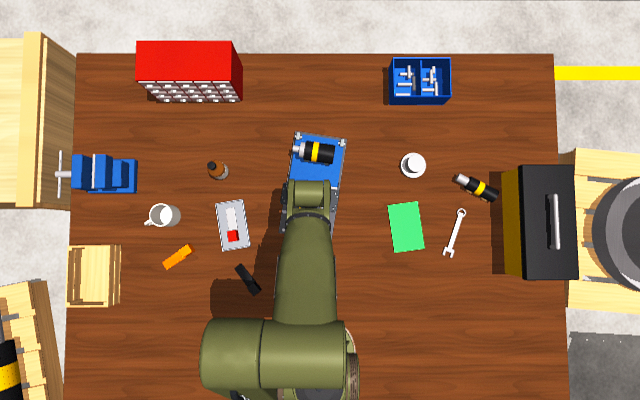

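Geometry gives about 4.1 mm of lift and the images 2.9 to 4.3 mm. I let it settle briefly, recheck and hand in.

Emit:
{"method": "play_rows", "body": {"deltas": [[[0,0,0,0,0,0,20],[0,0,0,0,0,0,20],[0,0,0,0,0,0,20],[0,0,0,0,0,0,20],[0,0,0,0,0,0,20]]]}}

```text
time_s: 24.3
ee_pos: [0.5292, 0.0257, 0.0226]
eef_rot: [2.944, 1.568, -0.358]
force: [-11.2, 2.1, 6.0]
grip_width: 0.0288
```

```bash
python3 - <<'E'
from lift import *
now_lift(); err(rw(-.131+.074,0,.0226),RY,1)
from station import hand_in
print(hand_in())
E
```

```text
side spindle cc 0.945 shift [-0.39 -0.38] exp for 4mm [-0.34 -0.59] lift 3.08
side barend cc 0.994 shift [-0.11 -0.76] exp for 4mm [-0.08 -0.72] lift 4.28
side fixed_slab cc 0.998 shift [-0.08 -0.03] exp for 4mm [0.08 0.11] lift -2.23
side fixed_outl cc 0.387 shift [ 1.07 -0.68] exp for 4mm [ 0.12 -1.38] lift 2.21
top spindle cc 0.995 shift [ 0.07 -0.47] exp for 4mm [ 0.07 -0.56] lift 3.36
t 24.4 p [0.5292 0.0257 0.0226] err mm [ 0.  -0.1 -0.1] rot [-0.    -0.002 -0.   ] F [-11.1   2.4   5.3] w 0.0287 q [-0.02  0.44  1.73 -0.    0.98  1.71]
the job is handed in; nothing more can be done
None
```

The job is done and handed in at 24.4 s. I moved the yellow wedge to the mat, then the red wedge into the tray. I then set the yellow wedge down in the outline and released it. After gripping it again, I slid it 74 mm towards the plate until the bar had risen by about 4 mm.

**Last checks**
- **Lift:** the wedge position gives about 4.1 mm. The images gave 4.3 mm at the bar end, and 3.1 and 3.4 mm at the spindle. They differ by about 1 mm, but all lie within 2 to 7 mm.
- **Image control patches:** of the two fixed patches I compared against, the slab one was steady. The outline one was useless because the arm's shadow fell across it.
- **Stability:** the arm pose held steady at the last reading, with the grip kept and about 12 N at the wrist. The tool is about 0.002 rad off vertical.
- **Pushing force:** midway, the wedge pressed nose-down with about 20 N. I corrected the tilt and height, and this fell to about 5 N.
- **Rest of the bench:** the red wedge lies flat in the tray, and by eye in the top view the other things stand where they were.

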